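Weigh the blocked iron head

TASK

The biggest of the three iron heads in the rack, the one with the ferrule stand and the tin of tip weights standing in front of it, has to be weighed. Move the stand and the tin aside onto the rubber mat, then stand the head upright in the middle of the scale's pan and leave it there. After that put the stand and the tin back upright exactly where each stood before, the stand turned as it was, and leave the other two heads as they are.

Things in the scene. Friction and masses are not known exactly. Their poses are not given: they have to be found in the camera images.
- head_wide: Wanted bronze iron head, largest of three, two things before it (-x side); origin at centre of underside. Stands on its sole, 86 mm long in y (toe +y, hosel -y); sole 24 mm in x, 12 high; over it a flat-sided blade 16 mm thick in x, 42 mm high, 54 at the toe; 13 mm hosel rises to 72. About 0.28 kg. Grip the blade across x from above; 40 mm free behind, only a few mm in front until cleared.
- head_mid: Bronze iron head of middle size in another slot, leave alone; origin at centre of underside. Stands on its sole, 78 mm long in y (toe +y, hosel -y); sole 21 mm in x, 12 high; over it a flat-sided blade 14 mm thick in x, 38 mm high, 47 at the toe; 13 mm hosel rises to 68. About 0.28 kg.
- head_slim: Smallest bronze iron head, in the remaining slot, leave alone; origin at centre of underside. Stands on its sole, 70 mm long in y (toe +y, hosel -y); sole 18 mm in x, 12 high; over it a flat-sided blade 12 mm thick in x, 33 mm high, 40 at the toe; 13 mm hosel rises to 63. About 0.28 kg.
- ferrule_stand: Black bar 34 (x) by 84 (y) by 20 mm high, centred grey grip post 22 mm in diameter from 20 to 84 mm height, four ferrules at y = +-21.5, +-35 up to 42 mm. Origin: centre of underside. Grip the post above 48 mm. About 0.2 kg. Stand and tin are on the rack's plate, one 40, the other 90 mm before the head (its -x); which is nearer varies.
- weight_tin: Round closed zinc tin of tip weights, 46 mm in diameter, 70 mm high, upright. Origin at the centre of the underside. About 0.3 kg. Stands in line with the ferrule stand in front of the head, either nearer or farther.
- rack: Fixed steel rack: plate 6 mm thick, 352 mm in y, x from -130 to 60 mm; origin on the bench under the middle slot. Slots for the heads at y = -118, 0, 118, x = 0, on the plate. Steel fins up to 55 mm high between slots from x = -10 back; rim 45 mm high at x = 58. Plate is flat and open in front of the slots.
- side_mat: Fixed black ribbed rubber mat, the side area: 200 mm in x, 140 mm in y, 4 mm thick; origin at the centre of its underside. On one side of the rack, empty at the start.
- scale: Fixed white bench scale on the other side of the rack; round steel pan, 124 mm in diameter, its flat rigid top 40 mm above the bench. Origin on the bench under the pan's centre. Display on the -x side.
Things that resemble listed ones, but are neither listed nor needed, are in the scene too. Several things have the shape of the weight_tin; the one meant has the colours described above.

How it is judged:
By the outcome, as a careful person would: the job done as asked, in the order asked, and still so for the second after the job is handed in, with the robot touching nothing.
It also fails if it takes over 131 s, if anything falls off the work surface, if the arm or the gripper's body presses on something with over 40 N, if the wrist force passes 120 N, or if a joint passes its speed limit or range.

ROBOT

A 7-joint arm with a two-finger parallel gripper is mounted at the origin on the work surface. World frame = base frame: x ahead of the robot, y to its left, z up, the work surface at z = 0. Lengths are in m, angles in rad, forces in N, time in s.
With the tool pointing down it reaches from about 0.4 to 0.85 m from the base axis. Payload 10.4 kg.
Tool frame: the origin (TCP) lies at the very end of the fingers, on their centre line; the grasp point (between the pads) lies r.tcp_to_grasp behind it (r.tcp_to_grasp is the distance from the TCP to the grasp point, in m); z points along the fingers, y is the line along which they close (so a half turn about z gives the same grasp; the last joint's range is limited). The gripper opens to 87 mm and grips with 3 to 60 N. Pads are 19 mm wide; open, the fingers measure 117 mm over their backs; the gripper's body (75 mm by 190 mm) begins 51 mm behind the grasp point.
Start: joints at [1.192, 0.332, -0.065, 1.46, 0.022, 1.35, -0.088], TCP at [0.218, -0.586, 0.2] pointing down, gripper open.
Joint ranges: [-2.6, 2.6], [-0.5, 2.12], [-1.47, 1.34], [0.16, 2.42], [-1.27, 4.41], [0.06, 2.06], [-2.6, 2.6]. Speed limits (rad/s): [2.22, 2.22, 2.79, 2.79, 3.14, 3.14, 3.14].

INTERFACE

Orientations are given as a unit quaternion [x, y, z, w].
In Python, from bench import monitor, cams, ticket, r gives the robot as it stands.
- The arm moves only by the shell command python3 -m crank 'ROWS' [OPENING] [FORCE]. ROWS is a JSON object whose one key "steps" holds a list of rows, each a list of 2 entries, a list of its own where there are three numbers: the shift along the world's x, y, z in units of 25 mm (1.0 is 25 mm), then the turn, a rotation vector about the world's x, y, z in units of 5 degrees (1.0 is 5 degrees). In form: {"steps": [[[x, y, z], [ax, ay, az]], ...]}. A call has 1 to 10 rows; each row shifts and turns the commanded pose from where the row before left it; what a row does not reach is not made up. A row lasts 1/12 s, in which the tool goes at most 41.7 mm and 7.16 degrees, less where a joint would pass 70% of its speed; a pose out of reach is approached as far as the arm can. A call is refused whole if a number of a shift passes 1 or a number of a turn 1, either way. A call with a gripper value outside its range is refused whole. OPENING is the finger opening in mm, from 0 to 87, set as the call begins (- or left out, the last holds). The fingers move at their own pace and stop on an object; FORCE is the grip in N (left out, the last holds). Time passes only in rows, so rows that do not move let the fingers close. It gives the time, the measured TCP pose, the force, the opening and the grip force at its end, in the units of the state.
- monitor.read_state(): the state, without advancing time (a new reading comes with each control period).
- cams.camera(name): name is "scene" or "top" or "wrist"; returns a dict with "pixels" (420x560x3 uint8, blue, green, red), "z_map" (420x560 float32, m along the optical axis (not along the pixel's ray), 0 where there is no reading), "vfov" (degrees; the focal length in pixels is half the picture's height over the tangent of half this angle, whatever the lens; pixels are square), "cx", "cy" (the principal point, pixels), "k1" (the pictures are not rectified: a ray, as slopes to the right and down, at radius r is drawn at 1 + k1 r^2 times it, then the intrinsics apply), "T" (4x4, takes a point from camera to world coordinates). Camera axes: x right, y up, looking along -z (the intrinsics and any distortion apply to the point x, -y, -z); pixel columns grow to the right and rows downward; lengths in m; the calibration is good to about 2 mm. A picture is of the moment at which its call begins.
- ticket.close_job(): hands the job in; it is judged then, once.
The state is a dict: "time": time; "joint_positions": joint angles; "joint_vel": joint speeds; "joint_torque": joint torques, N m; "ee_pos": TCP position; "eef_rot": TCP orientation; "ft_force": force on the tool from outside, world axes, zero at the start; "torque": the same for the moment, N m; "width": finger opening in m; "grip_force": force on a finger pad.
Only numpy, scipy, OpenCV 4.12 (cv2) and the standard library are available. Lean on these libraries where they do the work, as an engineer would, in place of code of your own. Each camera call takes 0.05 s, during which the arm holds its last target. There are 200 camera calls.

## Working session

There is one attempt and no reset: what is moved stays moved. The work goes in short steps, Python scripts to look and compute and a shell command to move; the robot and the scene stay as the last step left them, time stands still between calls to the robot, and variables do not carry over. Pictures are saved under pics/ and viewed, at most 14 in all, crops included, and the job is handed in when it is done.

```bash
mkdir -p pics
cat > h.py <<'E'
import numpy as np, cv2
from bench import monitor, cams, ticket, r
def K(c):
    h,w=c['pixels'].shape[:2]; f=h/2/np.tan(np.radians(c['vfov'])/2)
    return np.array([[f,0,c['cx']],[0,f,c['cy']],[0,0,1.]])
def slopes(c,uv):
    return cv2.undistortPoints(np.float64(uv).reshape(-1,1,2),K(c),np.array([c['k1'],0,0,0.]),None,None).reshape(-1,2)
def plane(c,uv,z):
    s=slopes(c,uv); d=np.c_[s[:,0],-s[:,1],-np.ones(len(s))]@c['T'][:3,:3].T; o=c['T'][:3,3]
    return o+d*((z-o[2])/d[:,2])[:,None]
def cloud(c):
    h,w=c['z_map'].shape; v,u=np.mgrid[:h,:w]; s=slopes(c,np.c_[u.ravel(),v.ravel()]); z=c['z_map'].ravel()[:,None]
    P=np.c_[s[:,:1]*z,-s[:,1:]*z,-z]@c['T'][:3,:3].T+c['T'][:3,3]; P[z[:,0]==0]=np.nan
    return P.reshape(h,w,3)
E
python3 - <<'E'
from h import *
s=monitor.read_state(); print(s['time'],s['ee_pos'],s['eef_rot'],s['width'],r.tcp_to_grasp)
for n in('top','scene'):
    c=cams.camera(n); cv2.imwrite(f'pics/{n}0.png',c['pixels']); np.save(f'{n}0.npy',c,allow_pickle=True)
    print(n,c['T'].round(3).tolist(),c['vfov'],c['k1'],(c['z_map']>0).mean())
E
```

```text
0.0 [ 0.21758677 -0.58544989  0.19892992] [ 9.84209531e-01  1.77005857e-01 -1.62895205e-04 -7.06364484e-04] 0.08751815019038892 0.0187
top [[0.005, 0.983, -0.184, 0.405], [-1.0, 0.005, -0.001, 0.015], [-0.0, 0.184, 0.983, 0.886], [0.0, 0.0, 0.0, 1.0]] 52.87402984775241 0.039598516857851526 0.9960586734693877
scene [[0.836, -0.445, 0.32, 0.945], [0.548, 0.669, -0.501, -0.582], [0.009, 0.595, 0.804, 1.017], [0.0, 0.0, 0.0, 1.0]] 43.60257749112729 -0.08731143340473728 0.9961777210884354
```

View pics/top0.png

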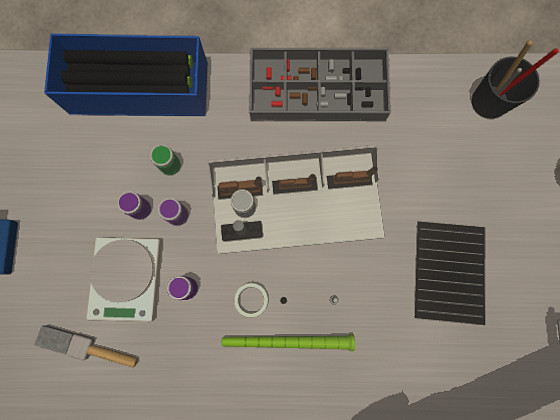

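View pics/scene0.png

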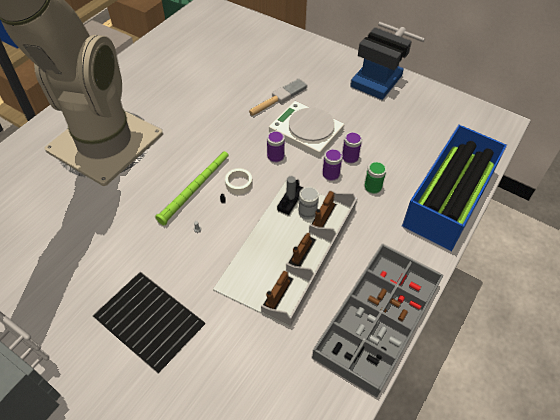

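The top view shows the zinc tin at (242,203) and the stand at (241,230), both in front of the left head at (240,187). The scale is at (122,270) and the mat at (450,272). Purple tins at (133,205), (173,211) and (181,288) and a green one at (165,159) are decoys of the tin's shape. The grey tin at (242,203) is the only zinc one and stands on the plate in line with the stand. I'll confirm that with a crop and measure.

```bash
cat > m.py <<'E'
from h import *
import sys
def rect(P): 
    (c,s,a)=cv2.minAreaRect(np.float32(P[:,:2]*1000)); return np.round(c,1),np.round(s,1),round(a,1)
if __name__=='__main__':
    for n in('top','scene'):
        c=np.load(n+'0.npy',allow_pickle=True).item(); P=cloud(c); h=P[...,2]; I=c['pixels']
        hsv=cv2.cvtColor(I,cv2.COLOR_BGR2HSV)
        R=(P[...,0]>.25)&(P[...,0]<.7)&(P[...,1]>-.2)&(P[...,1]<.22)
        print(n,'z pct bench',np.nanpercentile(h[R],[5,20,50]).round(4))
        def comps(m,nm,k=40):
            N,L,S,C=cv2.connectedComponentsWithStats(m.astype(np.uint8))
            for i in range(1,N):
                if S[i,4]>=k:
                    q=P[L==i]; print(nm,'px',C[i].round(),S[i,4],'med',np.median(q,0).round(4),'rect',*rect(q))
        comps(R&(h>.080)&(h<.1),'postTop',8)
        comps(R&(abs(h-.076)<.004),'z76',20)
        brown=(hsv[...,0]<20)&(hsv[...,1]>100)&(hsv[...,2]<160)
        comps(R&brown&(h>.03)&(h<.09),'blade')
        comps((abs(h-.04)<.004)&(P[...,0]<.5)&(P[...,1]>.2),'pan',300)
        comps((abs(h-.026)<.004)&R&(hsv[...,2]<70),'bar',20)
        comps((hsv[...,2]<70)&(abs(h-.004)<.004)&(P[...,1]<-.2)&(P[...,0]>.2)&(P[...,0]<.5),'mat',300)
        comps(R&(abs(h-.006)<.003)&(hsv[...,2]>165),'plate',1000)
E
python3 m.py; python3 -c "
import cv2
a=cv2.imread('pics/top0.png')[140:260,110:390];cv2.imwrite('pics/crop.png',cv2.resize(a,None,fx=2.8,fy=2.8,interpolation=2))"
```

```text
top z pct bench [-0.0025 -0.0011  0.0011]
postTop px [238. 226.] 105 med [0.5333 0.1009 0.0893] rect [534.1 100.5] [20.9 20.4] 26.3
z76 px [258. 180.] 28 med [0.6283 0.0639 0.0771] rect [628.8  64.1] [10.4 10. ] 0.6
z76 px [242. 200.] 392 med [0.5862 0.0959 0.0759] rect [586.6  96. ] [43.1 43.3] 1.6
blade px [353. 174.] 171 med [ 0.6481 -0.1292  0.0457] rect [ 649.3 -127.1] [13.2 67.3] 4.7
blade px [238. 185.] 244 med [0.6239 0.1064 0.0496] rect [624.6 106.9] [15.1 76.9] 8.8
blade px [294. 181.] 125 med [ 0.6343 -0.0094  0.0409] rect [636.2  -6. ] [11.8 55.8] 3.2
pan px [121. 272.] 2928 med [0.4481 0.3352 0.0398] rect [445.8 335.1] [107.8 122.5] 0.1
bar px [242. 232.] 388 med [0.5285 0.0931 0.0255] rect [533.8 100.6] [33.8 83.2] 5.9
mat px [450. 285.] 4206 med [ 0.4266 -0.3281  0.0036] rect [ 430.2 -326.9] [140.5 149.7] 85.1
plate px [303. 207.] 9380 med [ 0.5824 -0.0317  0.0056] rect [599.  -13.3] [185.6 351. ] 5.8
scene z pct bench [-0.0031 -0.001   0.0024]
postTop px [291. 180.] 74 med [0.538  0.0994 0.0888] rect [536.6 101. ] [18.8 24.3] 32.8
z76 px [290. 186.] 20 med [0.5407 0.0
[... 323 characters left out ...]
6.] 174 med [ 0.64   -0.0122  0.0412] rect [638.  -13.2] [13.3 73.8] 5.1
blade px [278. 287.] 266 med [ 0.6546 -0.1304  0.0452] rect [ 651.6 -132. ] [15.  79.1] 4.4
pan px [310. 123.] 1063 med [0.4506 0.3331 0.0398] rect [445.9 337.1] [127.8 108. ] 89.2
bar px [279. 154.] 23 med [0.4387 0.2025 0.0263] rect [438.  203.6] [25.3  8.1] 64.3
bar px [290. 201.] 173 med [0.544  0.0858 0.0255] rect [536.4  98.6] [33.8 82.5] 8.5
bar px [278. 294.] 37 med [ 0.6578 -0.1422  0.0257] rect [ 657.6 -131.7] [66.1 11.4] 84.1
mat px [139. 313.] 3194 med [ 0.4293 -0.3308  0.0039] rect [ 430.1 -327.1] [139.4 150.1] 85.8
plate px [263. 256.] 4270 med [ 0.5684 -0.0661  0.0057] rect [565.  -18.8] [120.7 354.7] 6.0
```

View pics/crop.png

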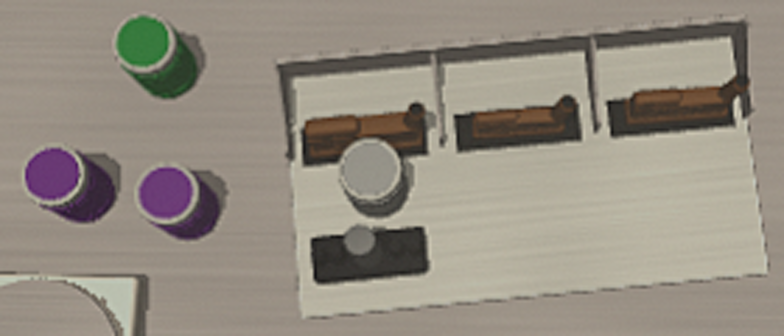

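The crop confirms it: the grey zinc tin is at top-image (242,200), standing between the stand and the large left head. The purple and green tins stand on the bench and don't fit. Next I'll re-measure the mat and pan without the truncated limits, and move over the stand for a wrist view.

```bash
python3 - <<'E'
from m import *
for n in('top','scene'):
    c=np.load(n+'0.npy',allow_pickle=True).item(); P=cloud(c); h=P[...,2]; v=c['pixels'].max(2)
    box=lambda x0,x1,y0,y1:(P[...,0]>x0)&(P[...,0]<x1)&(P[...,1]>y0)&(P[...,1]<y1)
    for nm,m in(('mat',(v<70)&(abs(h-.004)<.004)&box(.25,.56,-.45,-.22)),('pan',(abs(h-.04)<.004)&box(.35,.56,.26,.42)),('stuff near scale',(h>.055)&box(.3,.6,.2,.45))):
        N,L,S,C=cv2.connectedComponentsWithStats(cv2.morphologyEx(m.astype(np.uint8),cv2.MORPH_CLOSE,np.ones((5,5))))
        for i in range(1,N):
            if S[i,4]>150: q=P[(L==i)&m]; print(n,nm,S[i,4],*rect(q),np.nanmax(q[:,2]).round(3))
E
python3 -m crank '{"steps":[[[0.7,0.95,0],[0,0,0]],[[0.7,0.95,0],[0,0,0]],[[0.7,0.95,0],[0,0,0]],[[0.7,0.95,0],[0,0,0]],[[0.7,0.95,0],[0,0,0]],[[0.7,0.95,0],[0,0,0]],[[0.7,0.95,0],[0,0,0]],[[0.7,0.95,0],[0,0,0]],[[0.7,0.95,0],[0,0,0]],[[0.7,0.95,0],[0,0,0]]]}' 87
python3 -m crank '{"steps":[[[0.5,0.9,0.2],[0,0,-0.29]],[[0.5,0.9,0.2],[0,0,-0.29]],[[0.5,0.9,0.2],[0,0,-0.29]],[[0.5,0.9,0.2],[0,0,-0.29]],[[0.5,0.9,0.2],[0,0,-0.29]],[[0.5,0.9,0.2],[0,0,-0.29]],[[0.5,0.9,0.2],[0,0,-0.29]],[[0.5,0.9,0.2],[0,0,-0.29]],[[0.5,0.9,0.2],[0,0,-0.29]],[[0.5,0.9,0.2],[0,0,-0.29]]]}'
python3 -m crank '{"steps":[[[0,0.9,0],[0,0,0]],[[0,0.9,0],[0,0,0]],[[0,0.9,0],[0,0,0]],[[0,0.9,0],[0,0,0]],[[0,0.9,0],[0,0,0]],[[0,0.9,0],[0,0,0]],[[0,0.9,0],[0,0,0]],[[0,0.9,0],[0,0,0]],[[0,0,0],[0,0,0]],[[0,0,0],[0,0,0]]]}'
python3 - <<'E'
from m import *
c=cams.camera('wrist'); cv2.imwrite('pics/w1.png',c['pixels']); np.save('w1.npy',c,allow_pickle=True); print(c['T'].round(3).tolist())
E
```

```text
top mat 6638 [ 454.7 -329.2] [140.5 198.7] 85.0 0.008
top pan 3114 [451.9 335.1] [122.5 120. ] 89.9 0.044
top stuff near scale 431 [580.1 319. ] [43.8 39.2] 89.9 0.074
top stuff near scale 462 [569.6 239.2] [44.2 45.1] 0.3 0.074
top stuff near scale 388 [417.7 217.7] [43.6 35. ] 0.7 0.075
scene mat 5606 [ 455.7 -328.9] [139.5 201.5] 85.7 0.008
scene pan 1207 [453.6 335.9] [121.2 124.2] 32.4 0.044
scene stuff near scale 189 [419.2 218.7] [36.6 48.7] 88.1 0.074
scene stuff near scale 208 [581.3 319.1] [36.7 46.3] 1.0 0.074
scene stuff near scale 263 [572.1 239.7] [44.6 46.2] 49.6 0.074
time: 0.93
ee_pos: [0.3932, -0.347, 0.1995]
eef_rot: [0.984, 0.177, -0.0, -0.0]
ft_force: [0.1, -1.0, -0.0]
width: 0.0871
grip_force: 0.0
time: 1.77
ee_pos: [0.518, -0.1222, 0.2498]
eef_rot: [0.999, 0.051, -0.0, 0.0]
ft_force: [-0.2, -0.2, 1.3]
width: 0.0867
grip_force: 0.0
time: 2.6
ee_pos: [0.5174, 0.0579, 0.2496]
eef_rot: [0.999, 0.053, -0.0, -0.0]
ft_force: [0.6, -0.3, 0.3]
width: 0.0868
grip_force: 0.0
[[0.105, 0.949, 0.296, 0.598], [-0.994, 0.101, 0.03, 0.067], [-0.001, -0.298, 0.955, 0.434], [0.0, 0.0, 0.0, 1.0]]
```

View pics/w1.png

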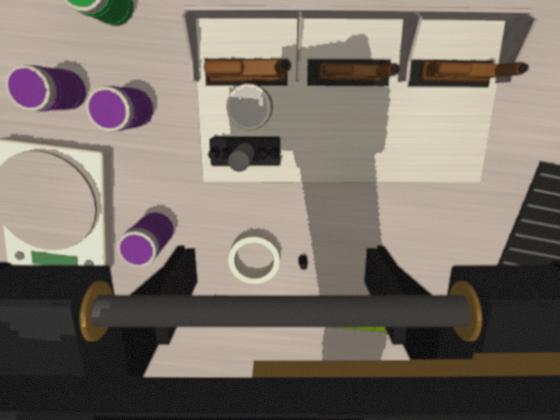

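The wrist view shows the stand at (244,152), the tin at (249,106) and the head at (247,70), all clear. I'll measure them from this view too.

```bash
cat > mw.py <<'E'
from m import *
def meas(c):
    P=cloud(c); h=P[...,2]; I=c['pixels']; hsv=cv2.cvtColor(I,cv2.COLOR_BGR2HSV); v=I.max(2)
    box=lambda x0,x1,y0,y1:(P[...,0]>x0)&(P[...,0]<x1)&(P[...,1]>y0)&(P[...,1]<y1)
    br=(hsv[...,0]<20)&(hsv[...,1]>100)
    for nm,m in(('post',box(.48,.56,.04,.16)&(abs(h-.089)<.006)),('tin',box(.56,.62,.04,.16)&(abs(h-.076)<.004)),
      ('bar',box(.48,.56,.03,.17)&(abs(h-.026)<.004)),('blade',box(.59,.66,.04,.17)&(h>.04)&(h<.066)&br),('headall',box(.59,.66,.04,.17)&(h>.02)&(h<.085)&br),
      ('sole',box(.59,.66,.04,.17)&(abs(h-.018)<.003)&(v<110)),('hosel',box(.59,.66,.04,.17)&(h>.07)&br)):
        q=P[m]
        if len(q)>6: print(nm,len(q),*rect(q),np.median(q,0).round(4))
if __name__=='__main__':
    for n in('top0','scene0','w1'): print(n); meas(np.load(n+'.npy',allow_pickle=True).item())
E
python3 mw.py
```

```text
top0
post 101 [534.5 101. ] [21.5 19.4] 0.9 [0.5333 0.1009 0.0894]
tin 392 [586.6  96. ] [43.1 43.3] 1.6 [0.5862 0.0959 0.0759]
bar 399 [533.9 100.5] [34.1 83.6] 5.7 [0.5288 0.0931 0.0255]
blade 244 [624.6 107.3] [15.1 75.9] 8.8 [0.6236 0.1081 0.0493]
headall 263 [624.4 103.1] [16.8 84.3] 8.3 [0.6236 0.1075 0.0493]
sole 74 [616.3 107.5] [119.3  42.3] 83.7 [0.6179 0.1051 0.0176]
hosel 9 [627.3  66.1] [10.5  5. ] 57.4 [0.6263 0.0651 0.0757]
scene0
post 64 [536.5 101. ] [18.8 24.3] 32.2 [0.5374 0.1001 0.0891]
tin 227 [587.7  96.6] [43.  42.7] 65.1 [0.5891 0.0966 0.0758]
bar 184 [536.6 100.8] [33.8 86.7] 6.0 [0.5444 0.0867 0.0255]
blade 210 [627.7 104.7] [17.  87.2] 6.4 [0.6297 0.109  0.0517]
headall 310 [628.7 103.1] [18.9 90.2] 3.4 [0.6315 0.101  0.0483]
sole 123 [624.9 108.4] [ 69.2 122.3] 0.3 [0.635  0.0885 0.018 ]
hosel 19 [633.1  63.4] [ 9.2 11.6] 33.0 [0.6341 0.0617 0.0756]
w1
post 375 [533.8 102.9] [20.3 21.2] 50.1 [0.5346 0.1027 0.0898]
tin 1626 [586.2  98.6] [43.7 44.3] 50.0 [0.5868 0.0984 0.0764]
bar 1207 [534.2 103.4] [33.2 83.8] 6.2 [0.5409 0.0941 0.0258]
blade 1221 [624.6 107.3] [16.1 80.4] 7.5 [0.6236 0.1098 0.0494]
headall 1367 [624.9 104.9] [16.2 85.2] 7.4 [0.6235 0.1082 0.0494]
sole 367 [619.8 123.9] [110.9  47.8] 71.9 [0.6162 0.1142 0.0174]
hosel 62 [628.5  67.8] [ 9.8 10.7] 4.8 [0.6268 0.0698 0.0755]
```

```bash
python3 -m crank '{"steps":[[[0.17,0.44,-0.5],[0,0,0]],[[0.17,0.44,-0.5],[0,0,0]],[[0.17,0.44,-0.5],[0,0,0]],[[0.18,0.43,-0.5],[0,0,0]],[[0,0,0],[0,0,0]],[[0,0,-0.7],[0,0,0]],[[0,0,-0.7],[0,0,0]],[[0,0,-0.7],[0,0,0]],[[0,0,-0.7],[0,0,0]],[[0,0,-0.7],[0,0,0]]]}' 60
python3 -m crank '{"steps":[[[0,0,-0.6],[0,0,0]],[[0,0,-0.6],[0,0,0]],[[0,0,-0.5],[0,0,0]],[[0,0,-0.4],[0,0,0]],[[0,0,0],[0,0,0]],[[0,0,0],[0,0,0]],[[0,0,0],[0,0,0]]]}'
```

```text
time: 3.48
ee_pos: [0.5353, 0.0985, 0.112]
eef_rot: [0.999, 0.05, 0.0, 0.0]
ft_force: [-0.6, -0.1, -0.3]
width: 0.0602
grip_force: 0.0
time: 4.07
ee_pos: [0.5356, 0.1003, 0.0606]
eef_rot: [0.999, 0.051, 0.001, 0.0]
ft_force: [0.2, -0.2, 0.6]
width: 0.0601
grip_force: 0.0
```

```bash
python3 -m crank '{"steps":[[[0,0,0],[0,0,0]],[[0,0,0],[0,0,0]],[[0,0,0],[0,0,0]],[[0,0,0],[0,0,0]],[[0,0,0],[0,0,0]],[[0,0,0],[0,0,0]],[[0,0,0],[0,0,0]],[[0,0,0],[0,0,0]]]}' 10 25
python3 -m crank '{"steps":[[[0,0,0.3],[0,0,0]],[[0,0,0.6],[0,0,0]],[[0,0,0.8],[0,0,0]],[[0,0,0.8],[0,0,0]],[[0,0,0.8],[0,0,0]],[[0,0,0.7],[0,0,0]],[[0,0,0.2],[0,0,0]],[[0,0,0],[0,0,0]]]}'
```

```text
time: 4.73
ee_pos: [0.535, 0.1007, 0.0599]
eef_rot: [0.999, 0.051, 0.0, -0.0]
ft_force: [-0.5, 2.6, 0.6]
width: 0.0207
grip_force: 25.0
time: 5.4
ee_pos: [0.5357, 0.1005, 0.1661]
eef_rot: [0.999, 0.051, 0.001, 0.0]
ft_force: [0.2, 0.3, -1.7]
width: 0.0211
grip_force: 25.0
```

```bash
python3 -m crank '{"steps":[[[0,-0.4,0],[0,0,0]],[[-0.07,-0.8,0],[0,0,0]],[[-0.07,-0.9,0],[0,0,0]],[[-0.07,-0.9,0],[0,0,0]],[[-0.07,-0.9,0],[0,0,0]],[[-0.07,-0.9,0],[0,0,0]],[[-0.07,-0.9,0],[0,0,0]],[[-0.07,-0.9,0],[0,0,0]],[[-0.07,-0.9,0],[0,0,0]],[[-0.07,-0.9,0],[0,0,0]]]}'
python3 -m crank '{"steps":[[[-0.07,-0.9,0],[0,0,0]],[[-0.07,-0.9,0],[0,0,0]],[[-0.07,-0.9,0],[0,0,0]],[[-0.1,-0.9,0],[0,0,0]],[[-0.1,-0.9,0],[0,0,0]],[[-0.1,-0.9,0],[0,0,0]],[[-0.1,-0.9,0],[0,0,0]],[[-0.1,-0.9,0],[0,0,0]],[[-0.1,-0.9,0],[0,0,0]],[[0,-0.5,0],[0,0,0]]]}'
python3 -m crank '{"steps":[[[0,0,-0.2],[0,0,0]],[[0,0,-0.5],[0,0,0]],[[0,0,-0.7],[0,0,0]],[[0,0,-0.7],[0,0,0]],[[0,0,-0.7],[0,0,0]],[[0,0,-0.6],[0,0,0]],[[0,0,-0.3],[0,0,0]],[[0,0,-0.2],[0,0,0]],[[0,0,0],[0,0,0]]]}'
```

```text
time: 6.23
ee_pos: [0.5178, -0.1115, 0.1631]
eef_rot: [0.999, 0.051, -0.001, -0.0]
ft_force: [0.0, 0.5, -2.0]
width: 0.0207
grip_force: 25.0
time: 7.07
ee_pos: [0.4964, -0.3281, 0.1629]
eef_rot: [0.999, 0.05, -0.002, -0.0]
ft_force: [-0.3, -1.2, -2.9]
width: 0.0208
grip_force: 25.0
time: 7.82
ee_pos: [0.4986, -0.3234, 0.066]
eef_rot: [0.999, 0.052, -0.001, -0.001]
ft_force: [0.1, -0.5, -1.9]
width: 0.0207
grip_force: 25.0
```

```bash
python3 -m crank '{"steps":[[[0,0,-0.14],[0,0,0]],[[0,0,-0.14],[0,0,0]],[[0,0,0],[0,0,0]],[[0,0,0],[0,0,0]]]}'
python3 -m crank '{"steps":[[[0,0,0],[0,0,0]],[[0,0,0],[0,0,0]],[[0,0,0],[0,0,0]],[[0,0,0],[0,0,0]],[[0,0,0],[0,0,0]],[[0,0,0],[0,0,0]]]}' 60
python3 -m crank '{"steps":[[[0,0,0.4],[0,0,0]],[[0,0,0.8],[0,0,0]],[[0,0,0.9],[0,0,0]],[[0,0,0.9],[0,0,0]],[[0,0,0.8],[0,0,0]],[[0,0,0.2],[0,0,0]],[[0,0,0],[0,0,0]]]}' 87
```

```text
time: 8.15
ee_pos: [0.4991, -0.3247, 0.0605]
eef_rot: [0.999, 0.051, 0.0, 0.0]
ft_force: [-0.0, 0.5, -1.4]
width: 0.0206
grip_force: 25.0
time: 8.65
ee_pos: [0.4991, -0.3247, 0.0604]
eef_rot: [0.999, 0.051, 0.0, 0.0]
ft_force: [0.9, 0.1, -0.2]
width: 0.0528
grip_force: 0.0
time: 9.23
ee_pos: [0.5, -0.3251, 0.1625]
eef_rot: [0.999, 0.051, 0.001, 0.001]
ft_force: [0.1, 0.4, -0.1]
width: 0.0861
grip_force: 0.0
```

```bash
python3 -m crank '{"steps":[[[0.1,0.4,0],[0,0,0]],[[0.2,0.9,0],[0,0,0]],[[0.2,0.9,0],[0,0,0]],[[0.2,0.9,0],[0,0,0]],[[0.2,0.9,0],[0,0,0]],[[0.2,0.9,0],[0,0,0]],[[0.2,0.9,0],[0,0,0]],[[0.2,0.9,0],[0,0,0]],[[0.2,0.9,0],[0,0,0]],[[0.2,0.9,0],[0,0,0]]]}'
python3 -m crank '{"steps":[[[0.2,0.9,0],[0,0,0]],[[0.2,0.9,0],[0,0,0]],[[0.2,0.9,0],[0,0,0]],[[0.2,0.9,0],[0,0,0]],[[0.2,0.9,0],[0,0,0]],[[0.2,0.9,0],[0,0,0]],[[0.2,0.9,0],[0,0,0]],[[0.1,0.9,0],[0,0,0]],[[0.1,0.9,0],[0,0,0]],[[0,0.3,0],[0,0,0]]]}' 80
python3 -m crank '{"steps":[[[0,0,0],[0,0,0]],[[0,0,0],[0,0,0]],[[0,0,0],[0,0,0]]]}'
python3 - <<'E'
from mw import *
for n in('top','scene'):
    c=cams.camera(n); np.save(n+'1.npy',c,allow_pickle=True); print(n); meas(c)
E
```

```text
time: 10.07
ee_pos: [0.5457, -0.1099, 0.1587]
eef_rot: [0.999, 0.052, -0.001, -0.0]
ft_force: [0.5, -0.5, -0.5]
width: 0.0868
grip_force: 0.0
time: 10.9
ee_pos: [0.585, 0.1028, 0.1588]
eef_rot: [0.999, 0.054, -0.001, -0.001]
ft_force: [-0.0, 0.6, 0.5]
width: 0.0799
grip_force: 0.0
time: 11.15
ee_pos: [0.5863, 0.0962, 0.1597]
eef_rot: [0.999, 0.051, -0.0, 0.0]
ft_force: [1.2, 0.8, -0.6]
width: 0.0798
grip_force: 0.0
top
scene
tin 228 [589.   96.6] [43.  44.5] 66.4 [0.5894 0.0963 0.0758]
blade 208 [627.8 103.4] [16.4 86.9] 6.7 [0.6298 0.109  0.0511]
headall 312 [629.2 102.1] [18.9 90. ] 7.8 [0.6316 0.1008 0.0482]
sole 143 [625.8 108.2] [ 68. 122.] 0.1 [0.6352 0.0848 0.0173]
hosel 69 [610.  92.] [ 42. 104.] 13.0 [0.6155 0.0829 0.2718]
```

```bash
python3 -m crank '{"steps":[[[0,0,-0.3],[0,0,0]],[[0,0,-0.6],[0,0,0]],[[0,0,-0.7],[0,0,0]],[[0,0,-0.7],[0,0,0]],[[0,0,-0.7],[0,0,0]],[[0,0,-0.7],[0,0,0]],[[0,0,-0.7],[0,0,0]],[[0,0,-0.4],[0,0,0]],[[0,0,-0.2],[0,0,0]],[[0,0,0],[0,0,0]]]}'
python3 -m crank '{"steps":[[[0,0,0],[0,0,0]],[[0,0,0],[0,0,0]],[[0,0,0],[0,0,0]],[[0,0,0],[0,0,0]],[[0,0,0],[0,0,0]],[[0,0,0],[0,0,0]],[[0,0,0],[0,0,0]],[[0,0,0],[0,0,0]]]}' 35 25
python3 -m crank '{"steps":[[[0,0,0.3],[0,0,0]],[[0,0,0.6],[0,0,0]],[[0,0,0.8],[0,0,0]],[[0,0,0.8],[0,0,0]],[[0,0,0.8],[0,0,0]],[[0,0,0.7],[0,0,0]],[[0,0,0.3],[0,0,0]],[[0,0,0],[0,0,0]]]}'
```

```text
time: 12.08
ee_pos: [0.5859, 0.0974, 0.0343]
eef_rot: [0.999, 0.051, -0.001, 0.0]
ft_force: [-0.9, -0.5, 0.2]
width: 0.08
grip_force: 0.0
time: 12.75
ee_pos: [0.5866, 0.0977, 0.0355]
eef_rot: [0.999, 0.051, 0.0, 0.0]
ft_force: [-0.1, -1.5, 1.4]
width: 0.0453
grip_force: 25.0
time: 13.42
ee_pos: [0.5873, 0.0982, 0.1446]
eef_rot: [0.999, 0.051, 0.001, -0.0]
ft_force: [0.1, -0.2, -2.5]
width: 0.0449
grip_force: 25.0
```

```bash
python3 -m crank '{"steps":[[[-0.2,-0.4,0],[0,0,0]],[[-0.6,-0.9,0],[0,0,0]],[[-0.6,-0.9,0],[0,0,0]],[[-0.6,-0.9,0],[0,0,0]],[[-0.6,-0.9,0],[0,0,0]],[[-0.6,-0.9,0],[0,0,0]],[[-0.6,-0.9,0],[0,0,0]],[[-0.6,-0.9,0],[0,0,0]],[[-0.6,-0.9,0],[0,0,0]],[[-0.6,-0.9,0],[0,0,0]]]}'
python3 -m crank '{"steps":[[[-0.6,-0.9,0],[0,0,0]],[[-0.6,-0.9,0],[0,0,0]],[[-0.5,-0.9,0],[0,0,0]],[[0,-0.9,0],[0,0,0]],[[0,-0.9,0],[0,0,0]],[[0,-0.9,0],[0,0,0]],[[0,-0.9,0],[0,0,0]],[[0,-0.9,0],[0,0,0]],[[0,-0.9,0],[0,0,0]],[[0,-0.5,0],[0,0,0]]]}'
python3 -m crank '{"steps":[[[0,0,-0.3],[0,0,0]],[[0,0,-0.6],[0,0,0]],[[0,0,-0.8],[0,0,0]],[[0,0,-0.8],[0,0,0]],[[0,0,-0.8],[0,0,0]],[[0,0,-0.6],[0,0,0]],[[0,0,-0.3],[0,0,0]],[[0,0,0],[0,0,0]],[[0,0,0],[0,0,0]]]}'
```

```text
time: 14.25
ee_pos: [0.4441, -0.1161, 0.1413]
eef_rot: [0.999, 0.051, -0.001, -0.0]
ft_force: [0.5, -0.6, -3.1]
width: 0.0451
grip_force: 25.0
time: 15.08
ee_pos: [0.4018, -0.332, 0.1411]
eef_rot: [0.999, 0.05, -0.001, -0.0]
ft_force: [0.4, -0.2, -2.9]
width: 0.0452
grip_force: 25.0
time: 15.83
ee_pos: [0.4038, -0.329, 0.0377]
eef_rot: [0.999, 0.052, -0.0, -0.0]
ft_force: [-0.2, 0.1, -2.6]
width: 0.0447
grip_force: 25.0
```

```bash
python3 -m crank '{"steps":[[[0,0,-0.07],[0,0,0]],[[0,0,-0.07],[0,0,0]],[[0,0,0],[0,0,0]],[[0,0,0],[0,0,0]]]}'
python3 -m crank '{"steps":[[[0,0,0],[0,0,0]],[[0,0,0],[0,0,0]],[[0,0,0],[0,0,0]],[[0,0,0],[0,0,0]],[[0,0,0],[0,0,0]],[[0,0,0],[0,0,0]]]}' 80
python3 -m crank '{"steps":[[[0,0,0.4],[0,0,0]],[[0,0,0.8],[0,0,0]],[[0,0,0.9],[0,0,0]],[[0,0,0.9],[0,0,0]],[[0,0,0.9],[0,0,0]],[[0,0,0.9],[0,0,0]],[[0,0,0.9],[0,0,0]],[[0,0,0.3],[0,0,0]],[[0,0,0],[0,0,0]]]}'
```

```text
time: 16.17
ee_pos: [0.4042, -0.3298, 0.0347]
eef_rot: [0.999, 0.051, 0.0, 0.0]
ft_force: [0.4, -0.2, -2.3]
width: 0.0449
grip_force: 25.0
time: 16.67
ee_pos: [0.4041, -0.3297, 0.0344]
eef_rot: [0.999, 0.051, 0.0, 0.0]
ft_force: [-0.1, -0.3, -0.4]
width: 0.0757
grip_force: 0.0
time: 17.42
ee_pos: [0.405, -0.3303, 0.1869]
eef_rot: [0.999, 0.051, 0.002, 0.001]
ft_force: [0.3, 0.3, -0.4]
width: 0.08
grip_force: 0.0
```

```bash
python3 -c "
from h import *; print(np.round(monitor.read_state()['joint_positions'],2))"
python3 -m crank '{"steps":[[[0.2,0.4,0],[0,0,-0.9]],[[0.3,0.9,0],[0,0,-0.9]],[[0.3,0.9,0],[0,0,-0.9]],[[0.3,0.9,0],[0,0,-0.9]],[[0.3,0.9,0],[0,0,-0.9]],[[0.3,0.9,0],[0,0,-0.9]],[[0.3,0.9,0],[0,0,-0.9]],[[0.3,0.9,0],[0,0,-0.9]],[[0.3,0.9,0],[0,0,-0.9]],[[0.3,0.9,0],[0,0,-0.9]]]}'
python3 -m crank '{"steps":[[[0.3,0.9,0],[0,0,-0.9]],[[0.3,0.9,0],[0,0,-0.9]],[[0.3,0.9,0],[0,0,-0.9]],[[0.3,0.9,0],[0,0,-0.9]],[[0.3,0.9,0],[0,0,-0.9]],[[0.3,0.9,0],[0,0,-0.9]],[[0.3,0.9,0],[0,0,-0.9]],[[0.1,0.9,0],[0,0,-0.9]],[[0,0.9,0],[0,0,-0.9]],[[0,0.5,0],[0,0,-0.9]]]}' 40
python3 -m crank '{"steps":[[[0,0,0],[0,0,0]],[[0,0,0],[0,0,0]],[[0,0,0],[0,0,0]]]}'
python3 - <<'E'
from mw import *
print(np.round(monitor.read_state()['joint_positions'],2))
for n in('scene','wrist'):
    c=cams.camera(n); np.save(n+'2.npy',c,allow_pickle=True); cv2.imwrite(f'pics/{n}2.png',c['pixels']); print(n); meas(c)
E
```

```text
[ 0.83  0.13 -0.26  1.74  0.03  1.27 -0.9 ]
time: 18.25
ee_pos: [0.476, -0.1158, 0.183]
eef_rot: [0.942, -0.337, -0.001, 0.0]
ft_force: [-0.5, -0.2, 0.1]
width: 0.0799
grip_force: 0.0
time: 19.08
ee_pos: [0.5028, -0.0283, 0.1697]
eef_rot: [0.873, -0.487, -0.013, 0.009]
ft_force: [0.5, -0.8, -0.7]
width: 0.0403
grip_force: 0.0
time: 19.33
ee_pos: [0.5033, -0.0282, 0.1706]
eef_rot: [0.874, -0.487, -0.012, 0.009]
ft_force: [0.6, 0.5, -0.2]
width: 0.0399
grip_force: 0.0
[-0.44  0.1   0.43  1.81 -0.04  1.27 -2.58]
scene
blade 208 [628.  104.6] [16.4 90. ] 6.7 [0.6298 0.1092 0.0514]
headall 311 [628.5 103.7] [17.2 91.8] 6.5 [0.6319 0.1015 0.0484]
sole 109 [639.7 108.4] [ 39.8 122.8] 0.0 [0.6367 0.0992 0.0177]
hosel 20 [632.5  64.5] [ 9.8 12. ] 58.3 [0.6348 0.0623 0.0741]
wrist
blade 1297 [624.  103.5] [15.6 84.7] 6.3 [0.6229 0.1051 0.0489]
headall 1919 [624.  102.7] [15.8 86.1] 6.9 [0.6225 0.0983 0.0483]
sole 656 [633.9 109.3] [120.6  51.6] 89.9 [0.6192 0.0915 0.0177]
hosel 124 [626.8  64.4] [ 8.3 11.9] 48.8 [0.6263 0.0629 0.0749]
```

View pics/wrist2.png

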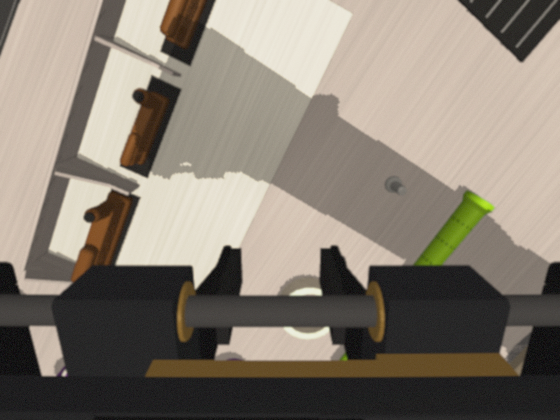

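View pics/scene2.png

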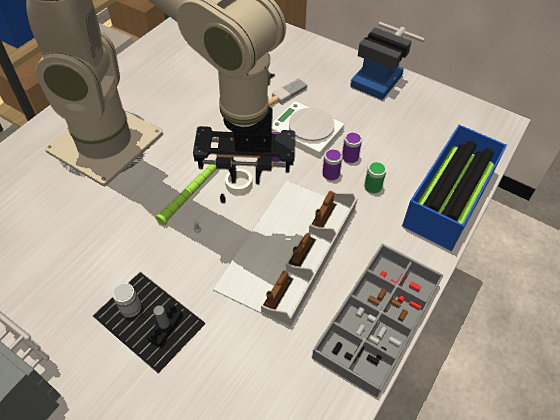

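The scene view shows the tin at (124,298) and the stand at (163,325) upright on the mat. Joint 7 reached its range limit turning this way, so I'll turn the other way.

```bash
python3 -m crank '{"steps":[[[0,0,0.3],[0,0,1]],[[0,0,0.3],[0,0,1]],[[0,0,0.2],[0,0,1]],[[0,0,0],[0,0,1]],[[0,0,0],[0,0,1]],[[0,0,0],[0,0,1]],[[0,0,0],[0,0,1]],[[0,0,0],[0,0,1]],[[0,0,0],[0,0,1]],[[0,0,0],[0,0,1]]]}'
python3 -m crank '{"steps":[[[0.1,0.5,0],[0,0,1]],[[0.1,0.5,0],[0,0,1]],[[0.1,0.5,0],[0,0,1]],[[0.1,0.5,0],[0,0,1]],[[0.1,0.5,0],[0,0,1]],[[0.1,0.5,0],[0,0,1]],[[0.1,0.5,0],[0,0,1]],[[0.1,0.5,0],[0,0,1]],[[0.1,0.5,0],[0,0,1]],[[0.1,0.5,0],[0,0,1]]]}'
python3 -m crank '{"steps":[[[0,0,0],[0,0,1]],[[0,0,0],[0,0,1]],[[0,0,0],[0,0,1]],[[0,0,0],[0,0,1]],[[0,0,0],[0,0,1]],[[0,0,0],[0,0,1]],[[0,0,0],[0,0,1]],[[0,0,0],[0,0,1]],[[0,0,0],[0,0,1]],[[0,0,0],[0,0,1]]]}'
cat > tgt.py <<'E'
import sys
from h import *
from scipy.spatial.transform import Rotation as R
x,y,z,yaw=map(float,sys.argv[1:])  # yaw: direction of tool y, deg
import time
s=monitor.read_state(); q=R.from_quat(s['eef_rot'])
a=np.radians(yaw-90); t=R.from_matrix(np.array([[np.cos(a),np.sin(a),0],[np.sin(a),-np.cos(a),0],[0,0,-1]]))
t=R.from_matrix(np.c_[[-np.sin(np.radians(yaw))*-1,-np.cos(np.radians(yaw)),0],[np.cos(np.radians(yaw)),np.sin(np.radians(yaw)),0],[0,0,-1]])
print('t',s['time'],'pos',s['ee_pos'].round(4),'shift units',((np.array([x,y,z])-s['ee_pos'])/.025).round(3),'turn units',(np.degrees((t*q.inv()).as_rotvec())/5).round(2),'j7',s['joint_positions'][6].round(2))
E
sed -i '/^a=np/d;/^import time/d;s/-np.sin(np.radians(yaw))\*-1/np.sin(np.radians(yaw))/' tgt.py
python3 -m crank '{"steps":[[[0,0,0],[0,0,0]],[[0,0,0],[0,0,0]],[[0,0,0],[0,0,0]]]}'
python3 tgt.py .54 .1 .19 186.5
python3 - <<'E'
from mw import *
c=cams.camera('wrist'); np.save('w3.npy',c,allow_pickle=True); cv2.imwrite('pics/w3.png',c['pixels']); meas(c)
E
```

```text
time: 20.27
ee_pos: [0.5035, -0.0298, 0.1911]
eef_rot: [0.997, -0.071, -0.007, 0.013]
ft_force: [0.1, -0.0, -0.2]
width: 0.0401
grip_force: 0.0
time: 21.1
ee_pos: [0.5289, 0.0958, 0.1911]
eef_rot: [0.934, 0.357, -0.001, 0.015]
ft_force: [0.3, 1.0, -0.3]
width: 0.04
grip_force: 0.0
time: 21.93
ee_pos: [0.5288, 0.0952, 0.1911]
eef_rot: [0.696, 0.718, 0.006, 0.014]
ft_force: [0.5, -0.3, -0.7]
width: 0.0397
grip_force: 0.0
time: 22.18
ee_pos: [0.5287, 0.0957, 0.1911]
eef_rot: [0.698, 0.716, 0.005, 0.014]
ft_force: [-0.7, 0.3, -0.1]
width: 0.0401
grip_force: 0.0
blade 1458 [623.8 108.6] [14.9 80.6] 6.9 [0.6216 0.1135 0.0501]
headall 1957 [623.8 106.8] [15.  84.1] 7.3 [0.6206 0.1111 0.0483]
sole 491 [631.3 110.2] [ 40.8 116.5] 8.0 [0.6161 0.1111 0.0174]
hosel 93 [611.8  99.5] [14.8 74.6] 25.1 [0.6256 0.0712 0.0752]Traceback (most recent call last):
  File "tgt.py", line 6, in <module>
    t=R.from_matrix(np.c_[[np.sin(np.radians(yaw)),-np.cos(np.radians(yaw)),0],[np.cos(np.radians(yaw)),np.sin(np.radians(yaw)),0],[0,0,-1]])
  File "scipy/spatial/transform/_rotation.pyx", line 1143, in scipy.spatial.transform._rotation.Rotation.from_matrix
ValueError: Non-positive determinant (left-handed or null coordinate frame) in rotation matrix 0: [[-0.11320321 -0.99357186  0.        ]
 [ 0.99357186 -0.11320321  0.        ]
 [ 0.          0.         -1.        ]].
```

View pics/w3.png

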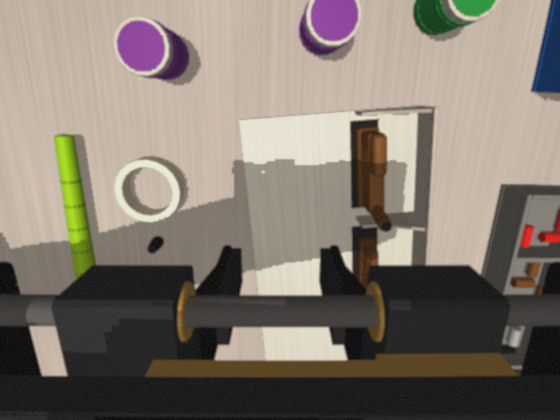

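```bash
sed -i 's/\[np.sin(np.radians(yaw)),-np.cos(np.radians(yaw)),0\]/[-np.sin(np.radians(yaw)),np.cos(np.radians(yaw)),0]/' tgt.py
python3 tgt.py .625 .104 .12 6.7
```

```text
t 22.2333 pos [0.5287 0.0959 0.1911] shift units [ 3.854  0.323 -2.843] turn units [0.12 0.32 1.04] j7 -0.24
```

```bash
python3 -m crank '{"steps":[[[0.64,0.05,0],[0.02,0.06,0.2]],[[0.64,0.05,0],[0.02,0.06,0.2]],[[0.64,0.05,0],[0.02,0.06,0.2]],[[0.64,0.06,0],[0.02,0.06,0.2]],[[0.64,0.06,0],[0.04,0.08,0.24]],[[0.65,0.05,0],[0,0,0]],[[0,0,-0.9],[0,0,0]],[[0,0,-0.9],[0,0,0]],[[0,0,-0.9],[0,0,0]],[[0,0,0],[0,0,0]]]}' 44
python3 -m crank '{"steps":[[[0,0,0],[0,0,0]],[[0,0,0],[0,0,0]]]}'
python3 tgt.py .625 .104 .025 6.7
```

```text
time: 23.07
ee_pos: [0.6222, 0.104, 0.1187]
eef_rot: [0.664, 0.748, -0.003, -0.002]
ft_force: [-1.6, -1.1, -1.6]
width: 0.0443
grip_force: 0.0
time: 23.23
ee_pos: [0.6255, 0.1046, 0.125]
eef_rot: [0.664, 0.748, 0.001, 0.0]
ft_force: [0.3, 0.1, 0.5]
width: 0.0441
grip_force: 0.0
t 23.2333 pos [0.6255 0.1046 0.125 ] shift units [-0.02  -0.023 -4.001] turn units [-0.01  0.01 -0.03] j7 -0.06
```

```bash
python3 -m crank '{"steps":[[[0,0,-0.4],[0,0,0]],[[0,0,-0.6],[0,0,0]],[[0,0,-0.6],[0,0,0]],[[0,0,-0.6],[0,0,0]],[[0,0,-0.6],[0,0,0]],[[0,0,-0.6],[0,0,0]],[[0,0,-0.4],[0,0,0]],[[0,0,-0.2],[0,0,0]],[[0,0,0],[0,0,0]],[[0,0,0],[0,0,0]]]}'
python3 -m crank '{"steps":[[[0,0,0],[0,0,0]],[[0,0,0],[0,0,0]],[[0,0,0],[0,0,0]],[[0,0,0],[0,0,0]],[[0,0,0],[0,0,0]],[[0,0,0],[0,0,0]],[[0,0,0],[0,0,0]],[[0,0,0],[0,0,0]]]}' 8 40
python3 -m crank '{"steps":[[[0,0,0.2],[0,0,0]],[[0,0,0.4],[0,0,0]],[[0,0,0.6],[0,0,0]],[[0,0,0.8],[0,0,0]],[[0,0,0.9],[0,0,0]],[[0,0,0.9],[0,0,0]],[[0,0,0.9],[0,0,0]],[[0,0,0.9],[0,0,0]],[[0,0,0.4],[0,0,0]],[[0,0,0],[0,0,0]]]}'
python3 -m crank '{"steps":[[[0,0,0],[0,0,0]],[[0,0,0],[0,0,0]]]}'
python3 tgt.py .453 .3355 .17 6.7
python3 - <<'E'
from mw import *
for n in('scene','wrist'):
    c=cams.camera(n); np.save(n+'4.npy',c,allow_pickle=True); cv2.imwrite(f'pics/{n}4.png',c['pixels'])
    if n=='scene':
        P=cloud(c); hsv=cv2.cvtColor(c['pixels'],cv2.COLOR_BGR2HSV); h=P[...,2]
        m=(hsv[...,0]<20)&(hsv[...,1]>100)&(h>.12)&(h<.24)&(P[...,0]>.58)&(P[...,0]<.67)&(P[...,1]>.03)&(P[...,1]<.17)
        q=P[m]; print(len(q),*rect(q),np.nanpercentile(h[m],[1,50,99]))
E
```

```text
time: 24.07
ee_pos: [0.6253, 0.1045, 0.0242]
eef_rot: [0.663, 0.748, 0.0, 0.0]
ft_force: [-0.3, -0.4, -0.1]
width: 0.0437
grip_force: 0.0
time: 24.73
ee_pos: [0.6252, 0.1045, 0.0238]
eef_rot: [0.663, 0.748, 0.0, 0.0]
ft_force: [1.3, -0.7, 1.8]
width: 0.0142
grip_force: 40.0
time: 25.57
ee_pos: [0.6261, 0.1046, 0.1767]
eef_rot: [0.663, 0.748, 0.002, 0.001]
ft_force: [0.5, 0.1, -1.9]
width: 0.0142
grip_force: 40.0
time: 25.73
ee_pos: [0.6239, 0.1043, 0.1719]
eef_rot: [0.663, 0.748, -0.001, -0.001]
ft_force: [0.1, 0.3, -3.2]
width: 0.0137
grip_force: 40.0
t 25.7333 pos [0.6239 0.1043 0.1719] shift units [-6.837  9.246 -0.076] turn units [ 0.   -0.03 -0.04] j7 -0.06
377 [629.7 102.2] [25.2 89.6] 1.7 [0.15952478 0.19068178 0.22547279]
```

View pics/scene4.png

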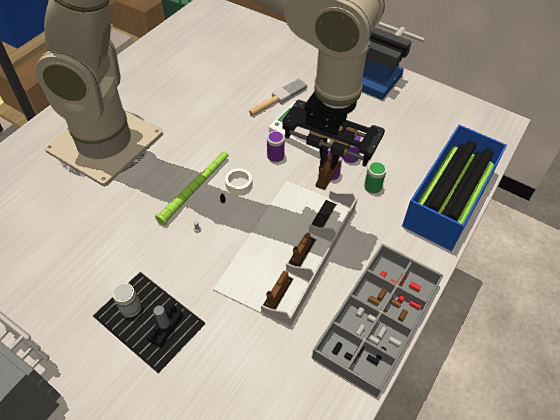

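```bash
python3 -m crank '{"steps":[[[-0.2,0.3,0],[0,0,0]],[[-0.4,0.6,0],[0,0,0]],[[-0.6,0.8,0],[0,0,0]],[[-0.6,0.8,0],[0,0,0]],[[-0.6,0.8,0],[0,0,0]],[[-0.6,0.8,0],[0,0,0]],[[-0.6,0.8,0],[0,0,0]],[[-0.6,0.8,0],[0,0,0]],[[-0.6,0.8,0],[0,0,0]],[[-0.6,0.8,0],[0,0,0]]]}'
python3 -m crank '{"steps":[[[-0.6,0.8,0],[0,0,0]],[[-0.5,0.7,0],[0,0,0]],[[-0.3,0.3,0],[0,0,0]],[[0,0,0],[0,0,0]],[[0,0,0],[0,0,0]],[[0,0,0],[0,0,0]]]}'
python3 tgt.py .453 .3355 .062 6.7
python3 - <<'E'
from mw import *
for n in('scene','top','wrist'):
    c=cams.camera(n); np.save(n+'5.npy',c,allow_pickle=True); cv2.imwrite(f'pics/{n}5.png',c['pixels'])
    P=cloud(c); hsv=cv2.cvtColor(c['pixels'],cv2.COLOR_BGR2HSV); h=P[...,2]
    m=(hsv[...,0]<20)&(hsv[...,1]>100)&(h>.12)&(h<.24)&(abs(P[...,0]-.453)<.05)&(abs(P[...,1]-.335)<.07)
    q=P[m]; print(n,len(q))
    if len(q)>20: print(*rect(q),np.percentile(q[:,2],[1,50,99]))
a=cv2.imread('pics/scene5.png')[40:180,230:420]; b=cv2.imread('pics/wrist5.png')[:260]
cv2.imwrite('pics/c5.png',np.vstack([cv2.resize(a,(456,336)),cv2.resize(b,(456,212))]))
E
```

```text
time: 26.67
ee_pos: [0.4882, 0.2882, 0.173]
eef_rot: [0.663, 0.748, -0.0, -0.0]
ft_force: [-0.1, 0.2, -3.0]
width: 0.0143
grip_force: 40.0
time: 27.17
ee_pos: [0.4558, 0.3304, 0.1734]
eef_rot: [0.664, 0.748, -0.0, 0.0]
ft_force: [0.7, -1.2, -2.8]
width: 0.0137
grip_force: 40.0
t 27.1667 pos [0.4558 0.3304 0.1734] shift units [-0.112  0.204 -4.457] turn units [ 0.01  0.   -0.01] j7 -0.58
scene 325
[460.5 329.7] [22.1 90.9] 1.9 [0.1599658  0.18362983 0.22911456]
top 424
[457.7 313.6] [23.2 60.4] 9.2 [0.1629023  0.19606389 0.22876647]
wrist 5303
[455.2 336.6] [32.6 82.7] 14.3 [0.16564309 0.20780673 0.22452706]
```

View pics/c5.png

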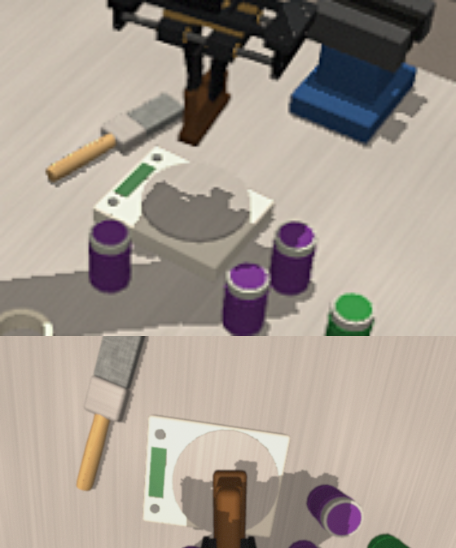

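```bash
python3 -m crank '{"steps":[[[-0.12,0.2,-0.3],[0,0,0]],[[0,0,-0.6],[0,0,0]],[[0,0,-0.7],[0,0,0]],[[0,0,-0.7],[0,0,0]],[[0,0,-0.7],[0,0,0]],[[0,0,-0.7],[0,0,0]],[[0,0,-0.5],[0,0,0]],[[0,0,-0.2],[0,0,0]],[[0,0,0],[0,0,0]],[[0,0,0],[0,0,0]]]}'
python3 -m crank '{"steps":[[[0,0,-0.06],[0,0,0]],[[0,0,0],[0,0,0]],[[0,0,0],[0,0,0]]]}'
python3 tgt.py .453 .3355 .0578 6.7
```

```text
time: 28.15
ee_pos: [0.4521, 0.3372, 0.064]
eef_rot: [0.663, 0.748, 0.0, -0.0]
ft_force: [-0.4, 0.6, -1.7]
width: 0.014
grip_force: 40.0
time: 28.4
ee_pos: [0.4522, 0.3373, 0.0628]
eef_rot: [0.663, 0.748, 0.001, -0.0]
ft_force: [0.2, 0.2, -2.3]
width: 0.0142
grip_force: 40.0
t 28.4 pos [0.4522 0.3373 0.0628] shift units [ 0.034 -0.07  -0.199] turn units [-0.01  0.01 -0.04] j7 -0.59
```

```bash
python3 -m crank '{"steps":[[[0.02,-0.05,-0.06],[0,0,0]],[[0,0,-0.06],[0,0,0]],[[0,0,0],[0,0,0]],[[0,0,0],[0,0,0]]]}'
python3 -m crank '{"steps":[[[0,0,-0.05],[0,0,0]],[[0,0,0],[0,0,0]],[[0,0,0],[0,0,0]]]}'
python3 -m crank '{"steps":[[[0,0,-0.04],[0,0,0]],[[0,0,0],[0,0,0]],[[0,0,0],[0,0,0]]]}'
```

```text
time: 28.73
ee_pos: [0.4523, 0.3356, 0.059]
eef_rot: [0.663, 0.748, -0.0, -0.0]
ft_force: [-0.6, -0.1, -3.0]
width: 0.014
grip_force: 40.0
time: 28.98
ee_pos: [0.4523, 0.3357, 0.0578]
eef_rot: [0.663, 0.748, -0.0, -0.0]
ft_force: [-0.0, -0.0, -1.6]
width: 0.0141
grip_force: 40.0
time: 29.23
ee_pos: [0.4529, 0.3358, 0.0575]
eef_rot: [0.664, 0.748, 0.001, -0.0]
ft_force: [0.3, -1.2, 5.5]
width: 0.014
grip_force: 40.0
```

```bash
python3 -m crank '{"steps":[[[0,0,0],[0,0,0]],[[0,0,0],[0,0,0]],[[0,0,0],[0,0,0]],[[0,0,0],[0,0,0]],[[0,0,0],[0,0,0]],[[0,0,0],[0,0,0]]]}' 44
python3 -m crank '{"steps":[[[0,0,0.2],[0,0,0]],[[0,0,0.4],[0,0,0]],[[0,0,0.8],[0,0,0]],[[0,0,0.9],[0,0,0]],[[0,0,0.9],[0,0,0]],[[0,0,0.9],[0,0,0]],[[0,0,0.8],[0,0,0]],[[0,0,0],[0,0,0]],[[0,0,0],[0,0,0]]]}'
python3 -m crank '{"steps":[[[0,-0.9,0],[0,0,-1]],[[0.1,-0.9,0],[0,0,-1]],[[0.1,-0.9,0],[0,0,-1]],[[0.1,-0.9,0],[0,0,-1]],[[0.1,-0.9,0],[0,0,-1]],[[0.1,-0.9,0],[0,0,-1]],[[0.1,-0.9,0],[0,0,-1]],[[0.1,-0.9,0],[0,0,-1]],[[0.1,-0.9,0],[0,0,-1]],[[0,-0.9,0],[0,0,-1]]]}' 80
python3 -m crank '{"steps":[[[0,-0.9,0],[0,0,-1]],[[0,-0.9,0],[0,0,-1]],[[0,-0.9,0],[0,0,-1]],[[0,-0.9,0],[0,0,-1]],[[0,-0.9,0],[0,0,-1]],[[0,-0.9,0],[0,0,-1]],[[0,-0.9,0],[0,0,-1]],[[0,-0.9,0],[0,0,-1]],[[0,-0.9,0],[0,0,0]],[[0,-0.9,0],[0,0,0]]]}' 80
python3 tgt.py .405 -.329 .15 -84
python3 - <<'E'
from mw import *
for n in('scene','top'):
    c=cams.camera(n); np.save(n+'6.npy',c,allow_pickle=True); cv2.imwrite(f'pics/{n}6.png',c['pixels'])
    P=cloud(c); hsv=cv2.cvtColor(c['pixels'],cv2.COLOR_BGR2HSV); h=P[...,2]
    m=(hsv[...,0]<20)&(hsv[...,1]>100)&(h>.045)&(h<.13)&(abs(P[...,0]-.453)<.06)&(abs(P[...,1]-.335)<.07)
    q=P[m]; print(n,len(q),*rect(q),np.percentile(q[:,2],[1,50,99]))
    for nm,m in(('tin',(abs(h-.074)<.004)&(abs(P[...,0]-.405)<.04)&(abs(P[...,1]+.33)<.05)),('post',(abs(h-.087)<.006)&(abs(P[...,0]-.5)<.03)&(abs(P[...,1]+.325)<.05)),('bar',(abs(h-.024)<.004)&(abs(P[...,0]-.5)<.05)&(abs(P[...,1]+.325)<.07))):
        q=P[m]; print(nm,len(q), *(rect(q) if len(q)>5 else ''))
E
```

```text
time: 29.73
ee_pos: [0.4522, 0.3357, 0.0567]
eef_rot: [0.663, 0.748, -0.0, -0.0]
ft_force: [-1.1, -0.1, 0.6]
width: 0.0418
grip_force: 0.0
time: 30.48
ee_pos: [0.453, 0.3363, 0.1813]
eef_rot: [0.663, 0.748, 0.002, -0.0]
ft_force: [-0.7, -0.1, -0.4]
width: 0.0438
grip_force: 0.0
time: 31.32
ee_pos: [0.472, 0.1094, 0.1787]
eef_rot: [0.918, 0.396, -0.0, -0.0]
ft_force: [-0.4, -0.0, 0.7]
width: 0.0798
grip_force: 0.0
time: 32.15
ee_pos: [0.4716, -0.1153, 0.1788]
eef_rot: [0.998, 0.06, -0.0, -0.0]
ft_force: [0.9, 0.0, -0.5]
width: 0.0797
grip_force: 0.0
t 32.15 pos [ 0.4716 -0.1153  0.1788] shift units [-2.666 -8.549 -1.151] turn units [-0.   -0.01 -0.17] j7 -1.29
scene 335 [456.4 332.6] [23.1 92.4] 3.7 [0.04708353 0.07908026 0.11092515]
tin 331 [ 406.7 -329. ] [42.7 43.2] 33.8
post 99 [ 501.2 -322.9] [20.6 21.2] 40.9
bar 328 [ 501.3 -323.4] [36.7 83.4] 5.3
top 576 [450.7 333.6] [22.9 89.9] 10.9 [0.04761106 0.08129042 0.11018821]
tin 0
post 0
bar 0
```

View pics/scene6.png

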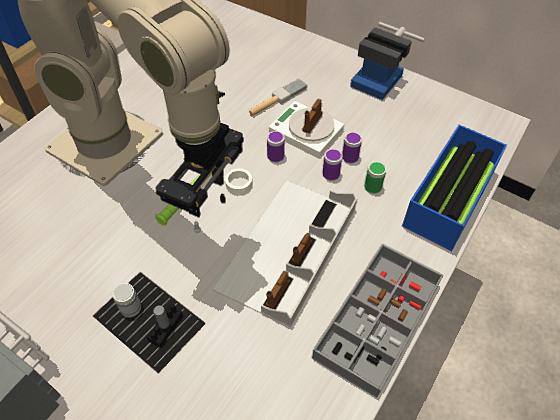

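The head stands upright in the middle of the pan at scene (313,117). The tin and stand are still upright on the mat. I'll fetch the tin first.

```bash
python3 -m crank '{"steps":[[[-0.3,-0.9,0],[0,0,-0.17]],[[-0.3,-0.9,0],[0,0,0]],[[-0.3,-0.9,0],[0,0,0]],[[-0.3,-0.9,0],[0,0,0]],[[-0.3,-0.9,0],[0,0,0]],[[-0.3,-0.9,0],[0,0,0]],[[-0.3,-0.9,0],[0,0,0]],[[-0.3,-0.9,0],[0,0,0]],[[-0.3,-0.9,-0.3],[0,0,0]],[[0,-0.48,-0.8],[0,0,0]]]}' 80
python3 -m crank '{"steps":[[[0,0,0],[0,0,0]],[[0,0,0],[0,0,0]],[[0,0,0],[0,0,0]]]}'
python3 tgt.py .4041 -.3297 .0344 -84
```

```text
time: 33.08
ee_pos: [0.4043, -0.3316, 0.1533]
eef_rot: [0.999, 0.051, 0.002, 0.001]
ft_force: [0.5, -0.4, 0.3]
width: 0.0799
grip_force: 0.0
time: 33.33
ee_pos: [0.4053, -0.3276, 0.1519]
eef_rot: [0.999, 0.053, -0.0, -0.0]
ft_force: [-0.0, 0.4, -0.6]
width: 0.0803
grip_force: 0.0
t 33.3333 pos [ 0.4053 -0.3276  0.1519] shift units [-0.048 -0.083 -4.701] turn units [-0.01 -0.   -0.02] j7 -0.77
```

```bash
python3 -m crank '{"steps":[[[-0.05,-0.08,-0.3],[0,0,0]],[[0,0,-0.6],[0,0,0]],[[0,0,-0.7],[0,0,0]],[[0,0,-0.7],[0,0,0]],[[0,0,-0.7],[0,0,0]],[[0,0,-0.7],[0,0,0]],[[0,0,-0.6],[0,0,0]],[[0,0,-0.4],[0,0,0]],[[0,0,0],[0,0,0]],[[0,0,0],[0,0,0]]]}'
python3 -m crank '{"steps":[[[0,0,0],[0,0,0]],[[0,0,0],[0,0,0]],[[0,0,0],[0,0,0]],[[0,0,0],[0,0,0]],[[0,0,0],[0,0,0]],[[0,0,0],[0,0,0]],[[0,0,0],[0,0,0]],[[0,0,0],[0,0,0]]]}' 35 25
python3 -m crank '{"steps":[[[0,0,0.3],[0,0,0]],[[0,0,0.6],[0,0,0]],[[0,0,0.8],[0,0,0]],[[0,0,0.8],[0,0,0]],[[0,0,0.8],[0,0,0]],[[0,0,0.7],[0,0,0]],[[0,0,0.3],[0,0,0]],[[0,0,0],[0,0,0]]]}'
python3 tgt.py .5866 .0977 .14 -84
```

```text
time: 34.17
ee_pos: [0.4037, -0.3305, 0.0345]
eef_rot: [0.999, 0.053, -0.0, -0.0]
ft_force: [0.2, -0.1, 0.7]
width: 0.0799
grip_force: 0.0
time: 34.83
ee_pos: [0.4037, -0.3306, 0.0344]
eef_rot: [0.999, 0.053, 0.0, -0.0]
ft_force: [-0.5, 2.0, 2.7]
width: 0.0446
grip_force: 25.0
time: 35.5
ee_pos: [0.4043, -0.3313, 0.1434]
eef_rot: [0.999, 0.053, 0.001, 0.0]
ft_force: [-0.2, -0.0, -2.6]
width: 0.0449
grip_force: 25.0
t 35.5 pos [ 0.4043 -0.3313  0.1434] shift units [ 7.293 17.162 -0.136] turn units [ 0.01  0.03 -0.  ] j7 -0.76
```

```bash
python3 -m crank '{"steps":[[[0,0.4,0],[0,0,0]],[[0,0.9,0],[0,0,0]],[[0.2,0.9,0],[0,0,0]],[[0.4,0.9,0],[0,0,0]],[[0.5,0.9,0],[0,0,0]],[[0.5,0.9,0],[0,0,0]],[[0.5,0.9,0],[0,0,0]],[[0.5,0.9,0],[0,0,0]],[[0.5,0.9,0],[0,0,0]],[[0.5,0.9,0],[0,0,0]]]}'
python3 -m crank '{"steps":[[[0.5,0.9,0],[0,0,0]],[[0.5,0.9,0],[0,0,0]],[[0.5,0.9,0],[0,0,0]],[[0.5,0.9,0],[0,0,0]],[[0.5,0.9,0],[0,0,0]],[[0.5,0.9,0],[0,0,0]],[[0.4,0.9,0],[0,0,0]],[[0.3,0.9,0],[0,0,0]],[[0,0.9,0],[0,0,0]],[[0,0.4,0],[0,0,0]]]}'
python3 -m crank '{"steps":[[[0,0,0],[0,0,0]],[[0,0,0],[0,0,0]],[[0,0,0],[0,0,0]]]}'
python3 tgt.py .5870 .0974 .0365 -84
```

```text
time: 36.33
ee_pos: [0.4932, -0.117, 0.1404]
eef_rot: [0.999, 0.053, -0.001, -0.0]
ft_force: [0.1, 0.5, -2.2]
width: 0.045
grip_force: 25.0
time: 37.17
ee_pos: [0.5852, 0.0978, 0.1398]
eef_rot: [0.999, 0.054, -0.001, -0.0]
ft_force: [-0.3, 1.3, -3.2]
width: 0.0448
grip_force: 25.0
time: 37.42
ee_pos: [0.5858, 0.0922, 0.1414]
eef_rot: [0.999, 0.052, -0.0, 0.0]
ft_force: [0.5, -0.7, -2.1]
width: 0.0447
grip_force: 25.0
t 37.4167 pos [0.5858 0.0922 0.1414] shift units [ 0.047  0.207 -4.196] turn units [ 0.01 -0.    0.01] j7 -1.6
```

```bash
python3 -m crank '{"steps":[[[0.04,0.2,-0.3],[0,0,0]],[[0,0,-0.6],[0,0,0]],[[0,0,-0.7],[0,0,0]],[[0,0,-0.7],[0,0,0]],[[0,0,-0.7],[0,0,0]],[[0,0,-0.6],[0,0,0]],[[0,0,-0.4],[0,0,0]],[[0,0,-0.1],[0,0,0]],[[0,0,0],[0,0,0]],[[0,0,0],[0,0,0]]]}'
python3 tgt.py .5870 .0974 .0365 -84
python3 - <<'E'
from mw import *
for n in('scene','wrist'):
    c=cams.camera(n); print(n); meas(c)
E
```

```text
time: 38.25
ee_pos: [0.5876, 0.099, 0.04]
eef_rot: [0.999, 0.052, 0.001, -0.0]
ft_force: [-0.6, -0.3, -3.1]
width: 0.0446
grip_force: 25.0
t 38.25 pos [0.5876 0.099  0.04  ] shift units [-0.023 -0.065 -0.139] turn units [-0.    0.01 -0.  ] j7 -1.58
scene
tin 20 [609.4  93.6] [23.5  5.5] 72.9 [0.6096 0.0882 0.0769]
sole 71 [624.1 108.4] [ 66.5 122. ] 0.6 [0.6268 0.094  0.0181]
hosel 43 [608.8  86.6] [34.1 86.7] 4.8 [0.6146 0.0897 0.153 ]
wrist
tin 2264 [594.1 100.7] [33.6 62.5] 6.1 [0.5989 0.0985 0.0792]
sole 531 [630.2 110.3] [ 59.3 117.6] 0.1 [0.6313 0.1171 0.0178]
hosel 8359 [608.8  91.8] [89.2 36.5] 89.3 [0.6131 0.0831 0.1607]
```

Lower to the plate, release, retreat and compare with the original camera readings.

```bash
python3 -m crank '{"steps":[[[-0.03,-0.06,-0.07],[0,0,0]],[[0,0,-0.06],[0,0,0]],[[0,0,0],[0,0,0]],[[0,0,0],[0,0,0]]]}'
python3 -m crank '{"steps":[[[0,0,0],[0,0,0]],[[0,0,0],[0,0,0]],[[0,0,0],[0,0,0]],[[0,0,0],[0,0,0]],[[0,0,0],[0,0,0]],[[0,0,0],[0,0,0]]]}' 80
python3 -m crank '{"steps":[[[0,0,0.3],[0,0,0]],[[0,0,0.7],[0,0,0]],[[0,0,0.9],[0,0,0]],[[0,0,0.9],[0,0,0]],[[0,0,0.9],[0,0,0]],[[0,0,0.9],[0,0,0]],[[-0.3,-0.9,0],[0,0,0]],[[-0.3,-0.9,0],[0,0,0]],[[-0.3,-0.9,0],[0,0,0]],[[-0.3,-0.9,0],[0,0,0]]]}' 
python3 -m crank '{"steps":[[[-0.2,-0.9,0],[0,0,0]],[[-0.2,-0.9,0],[0,0,0]],[[-0.2,-0.9,0],[0,0,0]],[[-0.2,-0.9,0],[0,0,0]],[[-0.2,-0.9,0],[0,0,0]],[[-0.2,-0.9,0],[0,0,0]],[[-0.2,-0.9,0],[0,0,0]],[[-0.2,-0.9,0],[0,0,0]],[[-0.2,-0.9,0],[0,0,0]],[[-0.2,-0.9,0],[0,0,0]]]}' 60
python3 tgt.py .4991 -.3247 .15 -84
python3 - <<'E'
from mw import *
for n in('scene','top'):
    c=cams.camera(n); np.save(n+'7.npy',c,allow_pickle=True); cv2.imwrite(f'pics/{n}7.png',c['pixels']); print(n); meas(c)
E
```

```text
time: 38.68
ee_pos: [0.5866, 0.0975, 0.0365]
eef_rot: [0.999, 0.053, 0.0, -0.0]
ft_force: [-0.5, -1.4, 0.0]
width: 0.0451
grip_force: 25.0
time: 39.18
ee_pos: [0.5864, 0.0977, 0.0361]
eef_rot: [0.999, 0.053, 0.0, -0.0]
ft_force: [0.3, 0.5, -0.4]
width: 0.0757
grip_force: 0.0
time: 40.02
ee_pos: [0.556, 0.0067, 0.1518]
eef_rot: [0.999, 0.053, 0.0, -0.0]
ft_force: [0.3, -1.1, -0.2]
width: 0.0799
grip_force: 0.0
time: 40.85
ee_pos: [0.506, -0.2184, 0.1518]
eef_rot: [0.999, 0.053, 0.001, -0.0]
ft_force: [-0.1, 0.5, 0.1]
width: 0.0599
grip_force: 0.0
t 40.85 pos [ 0.506  -0.2184  0.1518] shift units [-0.277 -4.252 -0.072] turn units [-0.    0.01 -0.01] j7 -1.03
scene
tin 231 [589.6  98. ] [42.9 44. ] 7.8 [0.5889 0.0967 0.0758]
sole 68 [625.4 107.8] [122.4  67.5] 89.7 [0.6311 0.0923 0.0173]
top
tin 388 [587.2  97. ] [45.  41.6] 2.0 [0.5868 0.0963 0.076 ]
```

```bash
python3 -m crank '{"steps":[[[-0.1,-0.7,0],[0,0,0]],[[-0.1,-0.7,0],[0,0,0]],[[-0.08,-0.7,0],[0,0,0]],[[0,-0.7,0],[0,0,0]],[[0,-0.7,0],[0,0,0]],[[0,-0.5,0],[0,0,0]],[[0,-0.25,0],[0,0,0]],[[0,0,0],[0,0,0]],[[0,0,0],[0,0,0]],[[0,0,0],[0,0,0]]]}' 60
python3 tgt.py .4991 -.3247 .0585 -84.15
```

```text
time: 41.78
ee_pos: [0.4997, -0.3223, 0.1511]
eef_rot: [0.999, 0.053, 0.0, -0.0]
ft_force: [0.3, -0.3, 0.1]
width: 0.0599
grip_force: 0.0
t 41.7833 pos [ 0.4997 -0.3223  0.1511] shift units [-0.026 -0.097 -3.704] turn units [-0.01  0.   -0.05] j7 -0.8
```

```bash
python3 -m crank '{"steps":[[[-0.03,-0.1,-0.3],[0,0,-0.04]],[[0,0,-0.6],[0,0,0]],[[0,0,-0.7],[0,0,0]],[[0,0,-0.7],[0,0,0]],[[0,0,-0.6],[0,0,0]],[[0,0,-0.5],[0,0,0]],[[0,0,-0.3],[0,0,0]],[[0,0,0],[0,0,0]],[[0,0,0],[0,0,0]]]}'
python3 -m crank '{"steps":[[[0,0,0],[0,0,0]],[[0,0,0],[0,0,0]],[[0,0,0],[0,0,0]],[[0,0,0],[0,0,0]],[[0,0,0],[0,0,0]],[[0,0,0],[0,0,0]],[[0,0,0],[0,0,0]],[[0,0,0],[0,0,0]]]}' 10 25
python3 -m crank '{"steps":[[[0,0,0.3],[0,0,0]],[[0,0,0.6],[0,0,0]],[[0,0,0.8],[0,0,0]],[[0,0,0.8],[0,0,0]],[[0,0,0.8],[0,0,0]],[[0,0,0.7],[0,0,0]],[[0,0,0.3],[0,0,0]],[[0,0,0],[0,0,0]]]}'
python3 tgt.py .535 .1007 .163 -84.15
```

```text
time: 42.53
ee_pos: [0.4986, -0.326, 0.0587]
eef_rot: [0.999, 0.051, 0.0, -0.0]
ft_force: [-0.6, -0.1, 1.1]
width: 0.0605
grip_force: 0.0
time: 43.2
ee_pos: [0.4987, -0.3257, 0.0586]
eef_rot: [0.999, 0.051, 0.0, -0.0]
ft_force: [-0.4, 2.1, 2.3]
width: 0.0209
grip_force: 25.0
time: 43.87
ee_pos: [0.4993, -0.3267, 0.1679]
eef_rot: [0.999, 0.051, 0.001, 0.001]
ft_force: [-0.1, 0.1, -1.6]
width: 0.0208
grip_force: 25.0
t 43.8667 pos [ 0.4993 -0.3267  0.1679] shift units [ 1.429 17.098 -0.197] turn units [0.01 0.03 0.01] j7 -0.81
```

```bash
python3 -m crank '{"steps":[[[0,0.4,0],[0,0,0]],[[0.08,0.9,0],[0,0,0]],[[0.08,0.9,0],[0,0,0]],[[0.08,0.9,0],[0,0,0]],[[0.08,0.9,0],[0,0,0]],[[0.08,0.9,0],[0,0,0]],[[0.08,0.9,0],[0,0,0]],[[0.08,0.9,0],[0,0,0]],[[0.08,0.9,0],[0,0,0]],[[0.08,0.9,0],[0,0,0]]]}'
python3 -m crank '{"steps":[[[0.08,0.9,0],[0,0,0]],[[0.08,0.9,0],[0,0,0]],[[0.08,0.9,0],[0,0,0]],[[0.08,0.9,0],[0,0,0]],[[0.08,0.9,0],[0,0,0]],[[0.08,0.9,0],[0,0,0]],[[0.08,0.9,0],[0,0,0]],[[0.08,0.9,0],[0,0,0]],[[0.08,0.9,0],[0,0,0]],[[0,0.45,0],[0,0,0]]]}'
python3 -m crank '{"steps":[[[0,0,0],[0,0,0]],[[0,0,0],[0,0,0]],[[0,0,0],[0,0,0]]]}'
python3 tgt.py .535 .1007 .0635 -84.15
```

```text
time: 44.7
ee_pos: [0.5155, -0.1115, 0.1646]
eef_rot: [0.999, 0.051, -0.001, -0.0]
ft_force: [-0.5, -0.8, -2.7]
width: 0.0203
grip_force: 25.0
time: 45.53
ee_pos: [0.5332, 0.1039, 0.1645]
eef_rot: [0.999, 0.053, -0.001, -0.0]
ft_force: [0.3, 0.4, -2.4]
width: 0.0207
grip_force: 25.0
time: 45.78
ee_pos: [0.5342, 0.0987, 0.1656]
eef_rot: [0.999, 0.05, -0.0, 0.0]
ft_force: [0.2, 0.2, -1.8]
width: 0.0206
grip_force: 25.0
t 45.7833 pos [0.5342 0.0987 0.1656] shift units [ 0.031  0.081 -4.085] turn units [ 0.01 -0.01  0.02] j7 -1.68
```

```bash
python3 -m crank '{"steps":[[[0.03,0.07,-0.3],[0,0,0.02]],[[0,0,-0.6],[0,0,0]],[[0,0,-0.7],[0,0,0]],[[0,0,-0.7],[0,0,0]],[[0,0,-0.7],[0,0,0]],[[0,0,-0.6],[0,0,0]],[[0,0,-0.3],[0,0,0]],[[0,0,-0.13],[0,0,0]],[[0,0,0],[0,0,0]],[[0,0,0],[0,0,0]]]}'
python3 tgt.py .535 .1007 .0605 -84.15
```

```text
time: 46.62
ee_pos: [0.5358, 0.1018, 0.066]
eef_rot: [0.999, 0.051, 0.001, -0.0]
ft_force: [0.0, -0.6, -1.6]
width: 0.0209
grip_force: 25.0
t 46.6167 pos [0.5358 0.1018 0.066 ] shift units [-0.031 -0.042 -0.219] turn units [-0.01  0.01 -0.01] j7 -1.65
```

```bash
python3 -m crank '{"steps":[[[-0.02,-0.04,-0.08],[0,0,0]],[[0,0,-0.08],[0,0,0]],[[0,0,-0.05],[0,0,0]],[[0,0,0],[0,0,0]],[[0,0,0],[0,0,0]]]}'
python3 tgt.py .535 .1007 .0605 -84.15
```

```text
time: 47.03
ee_pos: [0.5351, 0.1012, 0.0604]
eef_rot: [0.999, 0.052, 0.0, -0.0]
ft_force: [-0.4, 0.9, 0.5]
width: 0.0206
grip_force: 25.0
t 47.0333 pos [0.5351 0.1012 0.0604] shift units [-0.004 -0.022  0.002] turn units [-0.01  0.01 -0.02] j7 -1.64
```

```bash
python3 -m crank '{"steps":[[[0,0,0],[0,0,0]],[[0,0,0],[0,0,0]],[[0,0,0],[0,0,0]],[[0,0,0],[0,0,0]],[[0,0,0],[0,0,0]],[[0,0,0],[0,0,0]]]}' 60
python3 -m crank '{"steps":[[[0,0,0.3],[0,0,0]],[[0,0,0.7],[0,0,0]],[[0,0,0.9],[0,0,0]],[[0,0,0.9],[0,0,0]],[[0,0,0.9],[0,0,0]],[[0,0,0.9],[0,0,0]],[[-0.3,-0.9,0],[0,0,0]],[[-0.3,-0.9,0],[0,0,0]],[[-0.3,-0.9,0],[0,0,0]],[[-0.3,-0.9,0],[0,0,0]]]}' 
python3 -m crank '{"steps":[[[0,-0.9,0],[0,0,0]],[[0,-0.9,0],[0,0,0]],[[0,-0.9,0],[0,0,0]],[[0,-0.9,0],[0,0,0]],[[0,-0.9,0],[0,0,0]],[[0,-0.9,0],[0,0,0]],[[0,-0.9,0],[0,0,0]],[[0,-0.9,0],[0,0,0]],[[0,-0.9,0],[0,0,0]],[[0,-0.9,0],[0,0,0]]]}'
python3 - <<'E'
from mw import *
for n in('scene','top'):
    c=cams.camera(n); np.save(n+'8.npy',c,allow_pickle=True); cv2.imwrite(f'pics/{n}8.png',c['pixels']); print(n); meas(c)
    P=cloud(c); hsv=cv2.cvtColor(c['pixels'],cv2.COLOR_BGR2HSV); h=P[...,2]
    m=(hsv[...,0]<20)&(hsv[...,1]>100)&(h>.045)&(h<.13)&(abs(P[...,0]-.453)<.06)&(abs(P[...,1]-.335)<.07)
    q=P[m]; print('head',len(q),*rect(q))
E
```

```text
time: 47.53
ee_pos: [0.5348, 0.1009, 0.0601]
eef_rot: [0.999, 0.052, 0.0, -0.0]
ft_force: [-0.5, 0.3, -0.6]
width: 0.0529
grip_force: 0.0
time: 48.37
ee_pos: [0.5045, 0.0099, 0.1758]
eef_rot: [0.999, 0.052, 0.0, -0.0]
ft_force: [-0.6, -0.8, 1.3]
width: 0.0599
grip_force: 0.0
time: 49.2
ee_pos: [0.5048, -0.2151, 0.1758]
eef_rot: [0.999, 0.052, 0.0, -0.0]
ft_force: [-0.2, -0.2, 0.6]
width: 0.06
grip_force: 0.0
scene
post 65 [538.3 101.9] [19.4 21.5] 6.1 [0.538  0.1009 0.0888]
tin 229 [589.4  97.6] [44.7 43.8] 82.3 [0.5891 0.0968 0.0756]
bar 182 [536.7 101.8] [34.8 84. ] 7.1 [0.5457 0.088  0.0253]
sole 37 [625.  106.7] [ 65.7 116.7] 2.1 [0.6117 0.0793 0.0176]
head 331 [457.9 334. ] [20.9 87.4] 2.7
top
post 101 [534.7 101.1] [20.7 19.1] 0.1 [0.5347 0.1011 0.0895]
tin 386 [587.2  96.8] [42.9 43.7] 68.7 [0.5869 0.0963 0.0759]
bar 396 [534.7 101.4] [34.3 83.7] 5.8 [0.5291 0.0933 0.0253]
sole 8 [613.3 109.2] [116.5  32.1] 80.4 [0.6153 0.162  0.018 ]
head 578 [453.4 333.6] [23.8 88.3] 6.5
```

View pics/top8.png

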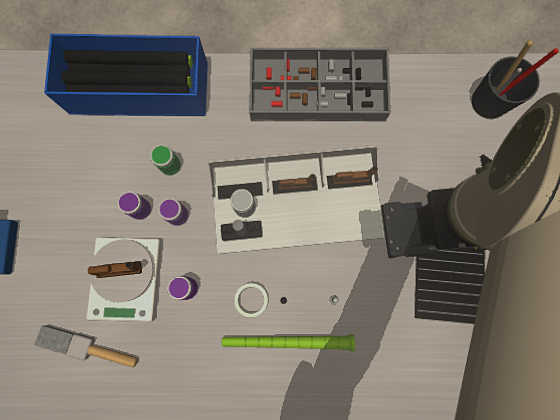

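The top view shows the head in the middle of the pan at (117,269). The tin is back at (242,203) and the stand at (241,230). Both are within about 1 mm of their first readings, and the other heads are unmoved.

```bash
python3 -m crank '{"steps":[[[0,0,0],[0,0,0]],[[0,0,0],[0,0,0]],[[0,0,0],[0,0,0]]]}' && python3 -c "
from bench import ticket; print(ticket.close_job())"
```

```text
time: 49.55
ee_pos: [0.5051, -0.2128, 0.1752]
eef_rot: [0.999, 0.053, 0.0, -0.0]
ft_force: [-0.4, 0.0, 0.5]
width: 0.0606
grip_force: 0.0
the job is handed in; nothing more can be done
None
```

The job is handed in at about 50 s: the wide head stands upright within about 2 mm of the pan's centre, the stand and tin are back within about 1 mm of where they stood (stand's turn matches), and the other two heads were not touched.

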